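# Fit the vented lid to the garlic pot and lift the cover off it

### The arm

A 7-joint arm with a two-finger parallel gripper is mounted at the origin on a cart in front of the work surface, level with it; the furniture and walls round the work are solid. World frame = base frame: x ahead of the robot, y to its left, z up, the work surface at z = 0. Lengths are in m, angles in rad, forces in N, time in s.
With the tool pointing down it reaches from about 0.425 to 0.95 m from the base axis. Payload 4.7 kg.
Tool frame: the origin (TCP) lies between the finger pads; the fingertips stand 25 mm ahead of it and the grasp point (between the pads) lies 6 mm ahead of it; x points along the fingers, z is the direction in which the jaws open and shut, and the axes are right-handed (so a half turn about x gives the same grasp; the last joint's range is limited). The gripper opens to 85 mm and grips with 20 to 120 N. Pads are 22 mm wide; open, the fingers measure 114 mm over their backs; the gripper's body (76 mm by 85 mm) begins 54 mm behind the grasp point. The pads swing forward as they close: fully open they stand 13 mm farther back than shut.
Start: joints at [1.255, 0.469, -0.049, 1.532, 0.024, 1.141, -0.082], TCP at [0.191, -0.647, 0.256] pointing down, gripper open.
Joint ranges: [-2.59, 2.59], [-0.33, 1.99], [-1.39, 1.29], [0.1, 2.45], [-1.04, 4.18], [0.21, 1.99], [-2.66, 2.66]. Speed limits (rad/s): [2.57, 2.57, 3.14, 3.14, 3.14, 3.14, 3.14].

### API

Orientations are given as a 3x3 rotation matrix whose columns are the frame's x, y, z axes.
In Python, from rig import * gives the robot as it stands. Calls block until the motion is done:
- movep(position, orientation): joint-space move of the TCP to a pose.
- move_l(position, attitude=None, feed=0.15, until_force=None): straight line of the TCP; attitude=None keeps the orientation; feed is the mean speed in m/s. With until_force (N) it stops when the force on the tool has changed by that much, and returns True; else False.
- move_joints(angles): joint-space move.
- command_gripper(opening, newtons=None): finger opening in m; newtons is the grip in N (None keeps the last); returns when the fingers have stopped.
- sleep(seconds).
- inverse_kinematics(position, orientation): joint angles nearest the present ones, or None.
- sense(): the state.
- camera(name): name is "side" or "top"; returns (picture, depth): 400x640x3 uint8, red, green, blue; 400x640 float32, m along the optical axis (not along the pixel's ray), 0 where there is no reading.
- camera_params(name): a dict with "K" (3x3 intrinsics, pixels), "position" and "rotation" of the camera in the world. Camera axes: x right, y down, z forward; pixel columns grow to the right and rows downward; lengths in m; the calibration is good to about 2 mm. A picture is of the moment at which its call begins. camera_params takes no time and is no camera call.
A pose or a line that the arm cannot do raises Unreachable and nothing moves.
- finish_job(): hands the job in, once; it reports no verdict.
The state is a dict: "time_s": time; "joint_pos": joint angles; "qd": joint speeds; "joint_efforts": joint torques, N m; "position": TCP position; "tcp_rot": TCP orientation; "wrist_force": force on the tool from outside, world axes, zero at the start; "ft_torque": the same for the moment, N m; "finger_gap": finger opening in m.
Only numpy, scipy, OpenCV 4.12 (cv2) and the standard library are available. Lean on these libraries where they do the work, as an engineer would, in place of code of your own. Each camera call takes 0.05 s, during which the arm holds its last target.

### The job

Carry the stacked lid set over to the open garlic pot by the wooden inner lid's stem, turn it so that the inner lid's tab goes into the notch in the pot's rim, and lower it fully home before letting go of the stem. Then take only the white cover by its neck and lift it straight up, clear of the stem, leaving the inner lid seated so that the garlic can air; never part the cover from the inner lid before that. Finish still holding the cover level in the air over the pot, with the pot and the other things left standing where they were.

Things in the scene. Friction and masses are not known exactly. Their poses are not given: they have to be found in the camera images.
- pot: Open round white pot, loose, 0.8 kg, a garlic bulb fixed inside (clear of the lid). Outer diameter 96, inner 84, height 80. Origin: centre of underside, z up. Its rim has one notch, 20 wide, 12 deep, through the wall on its -x side. Pot and lid set stand side by side right of the hob and may change places; a hood hangs 0.65 m above the hob (x over 0.57 m).
- notch (a point): Middle of the notch's floor in the pot's rim, 45 mm from the pot's axis along its -x, 68 mm above the underside (12 below the rim).
- inner_lid: Wooden lid under the cover, 0.15 kg, standing on the worktop. Origin: centre of underside, z up. Plug 79 diameter, z=0-10 (lowest 5 taper to 71); flange 92 diameter, z=10-16, vent holes. Fully home on the rim its origin is 70 above the pot's. Tab on its -x side, 12 wide, z=2-11, out to 60 from the axis. Flat stem 18 (x) by 10 (y) up to z=72; lifted by it, the lid carries the cover along.
- stem_top (a point): Top of the inner lid's stem, on its axis, 72 mm above the lid's origin. The top 30 mm stand free above the cover's neck: grip them across the 10 mm thickness (along the lid's y).
- tab (a point): Point on the inner lid's tab, 54 mm from the axis along the lid's -x, 6.5 mm above its origin. With the tab in the notch the lid's yaw equals the pot's within about 5 degrees; otherwise the tab rests on the rim and the lid stands crooked.
- cover: White round cover, 0.14 kg, loose on the inner lid. Origin: centre of the disc's underside, z up. Disc 102 diameter, 5 thick; skirt 4 deep (inner diameter 97) round the flange. Central tube neck, outer diameter 34, bore 26, up to z=26; the stem passes loosely through. Resting, its origin is 16 above the inner lid's; 56 of straight lift clears the stem.
- neck_top (a point): Centre of the neck's upper rim, 26 mm above the cover's origin. The upright outside of the neck is free over 21 mm below it, for gripping.
- egg_timer: Bystander: red round kitchen timer, 63 diameter, 53 high, origin at the centre of the underside.
- spice: Bystander: glass spice jar with a dark cap, 44 diameter, 96 high, origin at the centre of the underside.
- mustard: Bystander: mustard jar, 62 diameter, 86 high, origin at the centre of the underside.
- glass: Bystander: drinking glass, 80 diameter, 91 high, origin at the centre of the underside.

How it is judged:
By the outcome, as a careful person would: the job done as asked, in the order asked, and still so for the second after the job is handed in, while the arm keeps its last pose, push and grip.
It also fails if it takes over 42 s, if anything falls off the work surface, if the arm or the gripper's body presses on something with over 40 N, if the wrist force passes 120 N, or if a joint passes its speed limit or range.

## Working session

There is one attempt and no reset: what is moved stays moved. The work goes in short steps, each a Python script; the robot and the scene stay as the last script left them, time stands still between calls to the robot, and variables do not carry over. Pictures are saved under pics/ and viewed, and the job is handed in when it is done.

```bash
mkdir -p pics; ls; python3 - <<'E'
from rig import *
import cv2,numpy as np
for n in ("top","side"):
    im,d=camera(n); np.savez(f"pics/{n}0.npz",im=im,d=d)
    cv2.imwrite(f"pics/{n}0.png",im[:,:,::-1]); p=camera_params(n); print(n,p)
s=sense();print(s)
E
```

```text
pics
top {'K': array([[383.44068785,   0.        , 317.93742962],
       [  0.        , 383.44068785, 197.35906776],
       [  0.        ,   0.        ,   1.        ]]), 'position': array([ 0.3977519 , -0.0754902 ,  1.18209468]), 'rotation': array([[ 0.01070112, -0.98539371,  0.16995505],
       [-0.99973351, -0.01401999, -0.01833981],
       [ 0.0204547 , -0.1697135 , -0.98528114]])}
side {'K': array([[476.6610777 ,   0.        , 324.16499497],
       [  0.        , 476.6610777 , 197.5052616 ],
       [  0.        ,   0.        ,   1.        ]]), 'position': array([ 0.17649411, -1.34273791,  0.67838944]), 'rotation': array([[ 0.95845335, -0.10521697,  0.26513499],
       [-0.28463198, -0.41388799,  0.8646857 ],
       [ 0.01875658, -0.90422681, -0.42664045]])}
{'time_s': 0.1, 'joint_pos': array([ 1.25513176,  0.46934954, -0.04860629,  1.53355027,  0.02408294,
        1.14099206, -0.08229967]), 'qd': array([-0.00036666, -0.00152498, -0.00101391, -0.0004129 , -0.00113622,
        0.0012595 ,  0.00109562]), 'joint_efforts': array([ 6.56113116e-04, -5.11515677e+01, -4.69234830e-02, -2.38389802e+01,
        1.07256902e-02,  4.36850954e-03,  1.26010451e-05]), 'position': array([ 0.19081761, -0.64697878,  0.25538417]), 'tcp_rot': array([[-5.21291626e-04,  9.59155026e-01,  2.82880476e-01],
       [ 1.63337372e-03,  2.82880953e-01, -9.59153636e-01],
       [-9.99998530e-01, -3.79492249e-05, -1.71412208e-03]]), 'wrist_force': array([ 0.21359349, -0.97787334, -0.13419577]), 'ft_torque': array([-0.00497793,  0.01900399,  0.01421513]), 'finger_gap': 0.08554980853401134}
```

View pics/top0.png

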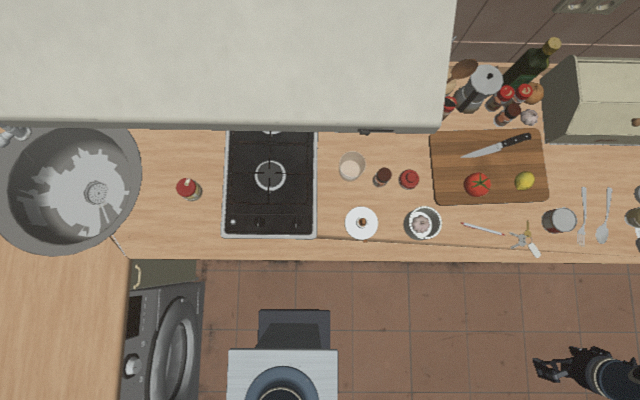

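View pics/side0.png

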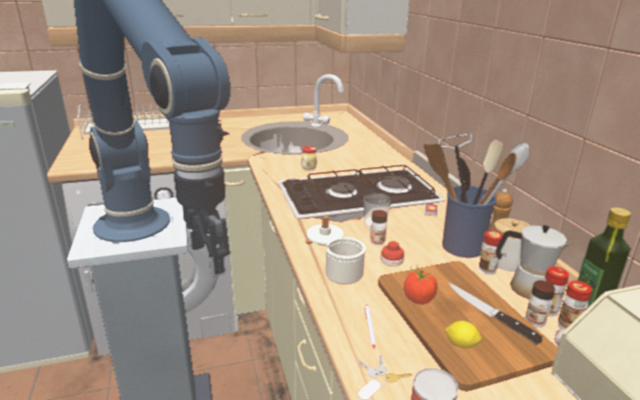

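The top view shows the lid set at about (361,222), the open pot at (422,222), the glass at (351,166), the spice jar at (383,176) and the red timer at (409,179). The side view shows the pot at (345,260) with the lid set behind it at (325,233). I'll enlarge both.

```bash
python3 - <<'E'
import cv2,numpy as np
a=cv2.imread("pics/top0.png")[140:250,325:455];b=cv2.imread("pics/side0.png")[190:300,280:420]
cv2.imwrite("pics/ztop.png",cv2.resize(a,None,fx=5,fy=5,interpolation=2));cv2.imwrite("pics/zside.png",cv2.resize(b,None,fx=5,fy=5,interpolation=2))
E
```

```text
(no output)
```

View pics/ztop.png

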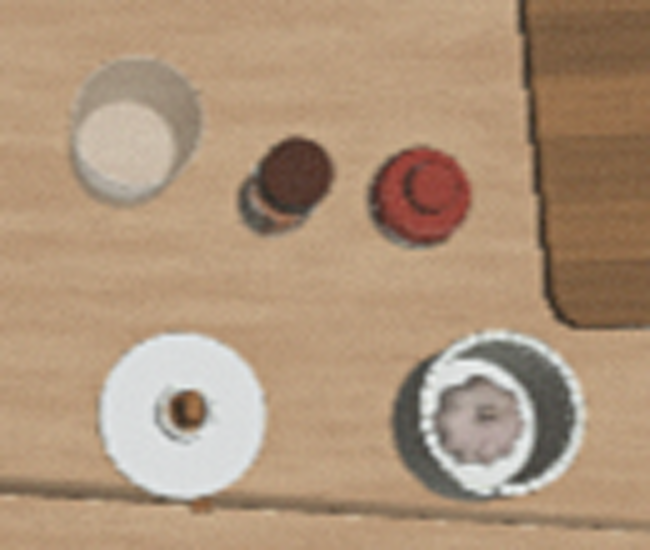

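View pics/zside.png

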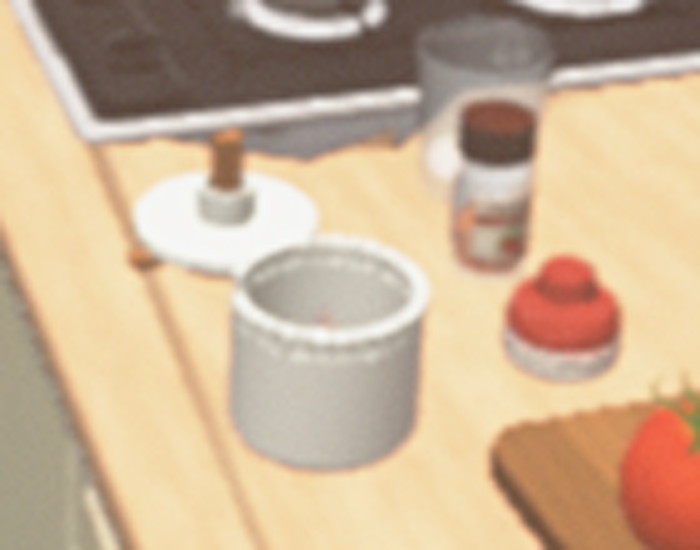

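The orange tab shows at about (365,241) in the top view and (309,242) in the side view. The notch isn't clear yet, so I'll unwrap the rim for a closer look.

```bash
cat > h.py <<'E'
import numpy as np,cv2
from rig import *
P={n:camera_params(n) for n in("top","side")}
def proj(n,X):
    p=P[n];c=(np.atleast_2d(X)-p["position"])@p["rotation"];q=c@p["K"].T;return q[:,:2]/q[:,2:]
def cast(n,uv,z):
    p=P[n];uv=np.atleast_2d(uv).astype(float);r=np.c_[uv,np.ones(len(uv))]@np.linalg.inv(p["K"]).T@p["rotation"].T
    return p["position"]+r*((z-p["position"][2])/r[:,2])[:,None]
def cloud(n,d):
    v,u=np.mgrid[:d.shape[0],:d.shape[1]];p=P[n]
    r=np.stack([u,v,np.ones_like(u)],-1)@np.linalg.inv(p["K"]).T
    X=(r*d[...,None])@p["rotation"].T+p["position"];X[d<=0]=np.nan;return X
E
python3 - <<'E'
from h import *
im0={n:np.load(f"pics/{n}0.npz") for n in P}
for n,uv in (("top",(361.5,222.5)),):
    print("cover c",cast(n,uv,.021),"pot rim c",cast(n,(425.5,222.5),.08),"tab",cast("top",(365,241.4),.011),cast("side",(308.6,242.4),.0065))
for n in P:
    d=im0[n]["d"];X=cloud(n,d)
    for nm,c,R in(("pot",cast("top",(425.5,222.5),.08)[0],.055),("lid",cast("top",(361.5,222.5),.021)[0],.06)):
        m=(np.hypot(X[...,0]-c[0],X[...,1]-c[1])<R)&(X[...,2]>.01)
        Z=X[m]; print(n,nm,m.sum(),np.nanmax(Z[:,2]),np.histogram(Z[:,2],bins=np.arange(0.01,.12,.01))[0])
im=im0["top"]["im"];a=im[200:250,395:450].astype(float)
a=cv2.resize(a,None,fx=12,fy=12,interpolation=2);a=np.clip((a-40)/215,0,1)**1.3*255
cv2.imwrite("pics/zt2.png",a[:,:,::-1])
a=im0["side"]["im"][230:290,318:375].astype(float)
a=cv2.resize(a,None,fx=9,fy=9,interpolation=2);a=np.clip((a-100)/150,0,1)**1.5*255
cv2.imwrite("pics/zs2.png",a[:,:,::-1])
E
```

```text
cover c [[ 0.52221648 -0.23064598  0.021     ]] pot rim c [[ 0.51828608 -0.40890259  0.08      ]] tab [[ 0.46562588 -0.24217537  0.011     ]] [[ 0.4701107  -0.24787821  0.0065    ]]
top pot 886 0.08600631160919847 [ 78  57 124 197 100  75 123 132   0   0]
top lid 902 0.685031814234739 [159 638  23  38   5   5  19   0   0   0]
side pot 1565 0.08178318992572986 [129 137 188 225 249 265 342  30   0   0]
side lid 598 0.07301820981856622 [182 268  50  40  23  25  10   0   0   0][ WARN:0@0.814] global loadsave.cpp:1063 imwrite_ Unsupported depth image for selected encoder is fallbacked to CV_8U.
```

View pics/zt2.png

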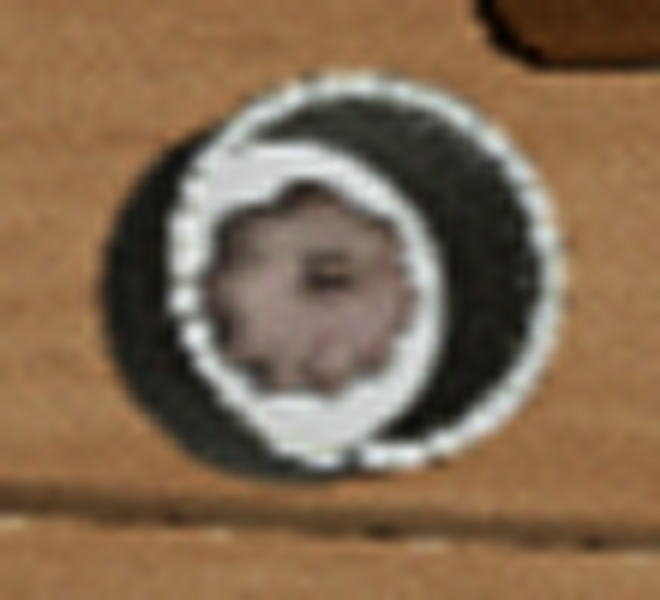

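View pics/zs2.png

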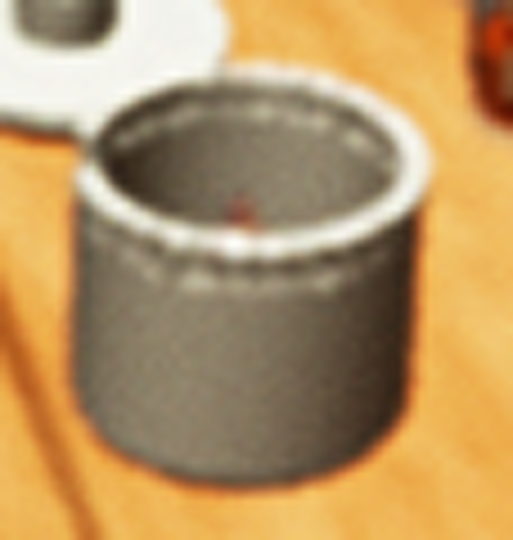

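In the top crop the rim ring is broken at about (265–345,450), i.e. full-image px (417–424,237–238). That is about 20 mm wide and fits the break at the left rim in the side view. I'll measure it in polar form, along with the stem and tab masks.

```bash
python3 - <<'E'
from h import *
I={n:np.load(f"pics/{n}0.npz") for n in P}
# pot centre: rim outer contour fit from depth cloud points z>.074
for n in P:
    X=cloud(n,I[n]["d"]);c=np.array([.518,-.409]);m=(np.hypot(X[...,0]-c[0],X[...,1]-c[1])<.06)&(X[...,2]>.073)
    v,u=np.nonzero(m);hull=cv2.convexHull(np.c_[u,v].astype(np.float32))
    Y=cast(n,hull[:,0],.08);(cc,r)=cv2.minEnclosingCircle(Y[:,:2].astype(np.float32))
    A=np.c_[2*Y[:,:2],np.ones(len(Y))];s=np.linalg.lstsq(A,(Y[:,:2]**2).sum(1),rcond=None)[0]
    print(n,"pot",cc,r,"lsq",s[:2],np.sqrt(s[2]+s[:2]@s[:2]))
    X=X[m];print(" med z",np.median(X[:,2]))
def samp(a,uv):return cv2.remap(a.astype(np.float32),uv[:,0].astype(np.float32)[None],uv[:,1].astype(np.float32)[None],1 if a.ndim==3 else 0)[0]
c=np.array([.518,-.409])
A=np.arange(90,270,6)
def ring(n,r,z,A):
    t=np.radians(A);return proj(n,np.c_[c[0]+r*np.cos(t),c[1]+r*np.sin(t),np.full(len(t),z)])
for n in P:
    X=cloud(n,I[n]["d"])
    for a in A[::1]:
        print(n,a,*[int(samp(I[n]["im"],ring(n,r,.08,[a]))[0].mean()) for r in(.042,.045,.048)],*[np.round(samp(X[...,2],ring(n,r,.08,[a]))[0]*1000) for r in(.042,.045,.048)])
# orange/wood stem & tab
for n,(x0,y0,x1,y1) in(("top",(340,200,385,248)),("side",(300,208,350,252))):
    hsv=cv2.cvtColor(I[n]["im"],cv2.COLOR_RGB2HSV)[y0:y1,x0:x1];m=((hsv[...,1]>110)&(hsv[...,0]<16)&(hsv[...,2]>60)).astype(np.uint8)
    k,l,s,ce=cv2.connectedComponentsWithStats(m)
    for i in range(1,k):
        if s[i,4]>2:print(n,s[i]+[x0,y0,0,0,0],ce[i]+[x0,y0])
    a=I[n]["im"][y0:y1,x0:x1]
    cv2.imwrite(f"pics/lz_{n}.png",cv2.resize(a,None,fx=12,fy=12,interpolation=0)[:,:,::-1])
E
```

```text
top pot (0.5193784832954407, -0.4049374759197235) 0.0493142306804657 lsq [ 0.51940731 -0.40529475] 0.0482101900295039
 med z 0.0804678771854993
side pot (0.5171842575073242, -0.4156709611415863) 0.05379480496048927 lsq [ 0.51746872 -0.41499848] 0.050793226819580886
 med z 0.07796571862040602
top 90 165 203 167 34.0 79.0 80.0
top 96 163 216 192 38.0 85.0 84.0
top 102 143 175 152 36.0 28.0 83.0
top 108 165 229 186 33.0 81.0 80.0
top 114 145 193 159 34.0 81.0 82.0
top 120 164 205 160 29.0 80.0 85.0
top 126 195 203 144 9.0 82.0 82.0
top 132 193 207 148 4.0 80.0 84.0
top 138 210 205 144 11.0 82.0 82.0
top 144 217 214 148 9.0 81.0 78.0
top 150 219 213 188 11.0 69.0 70.0
top 156 217 216 161 3.0 67.0 68.0
top 162 215 208 171 9.0 67.0 70.0
top 168 189 170 120 72.0 77.0 63.0
top 174 183 151 111 79.0 79.0 61.0
top 180 222 198 129 84.0 80.0 2.0
top 186 218 199 149 84.0 83.0 1.0
top 192 208 198 154 81.0 80.0 1.0
top 198 188 170 139 82.0 78.0 1.0
top 204 214 194 152 82.0 82.0 -2.0
top 210 198 189 150 80.0 81.0 -1.0
top 216 210 204 158 79.0 82.0 -9.0
top 222 204 198 156 84.0 79.0 -3.0
top 228 199 1
[... 823 characters left out ...]
6 227 241 226 80.0 77.0 80.0
side 192 219 240 225 80.0 80.0 79.0
side 198 219 238 227 78.0 79.0 79.0
side 204 222 239 230 48.0 78.0 78.0
side 210 222 232 225 80.0 80.0 80.0
side 216 218 233 225 79.0 79.0 77.0
side 222 219 230 217 34.0 80.0 81.0
side 228 227 235 234 80.0 80.0 78.0
side 234 221 230 222 29.0 81.0 78.0
side 240 226 233 225 78.0 78.0 79.0
side 246 236 242 240 79.0 79.0 80.0
side 252 228 235 232 79.0 79.0 79.0
side 258 228 236 235 79.0 81.0 81.0
side 264 227 234 230 79.0 79.0 80.0
top [360 219   6   6  22] [362.72727273 221.22727273]
top [364 240   3   2   6] [365.  240.5]
side [322 216   6  11  51] [324.78431373 221.01960784]
side [306 240   4   4  12] [307.41666667 241.25      ]
```

View pics/lz_top.png

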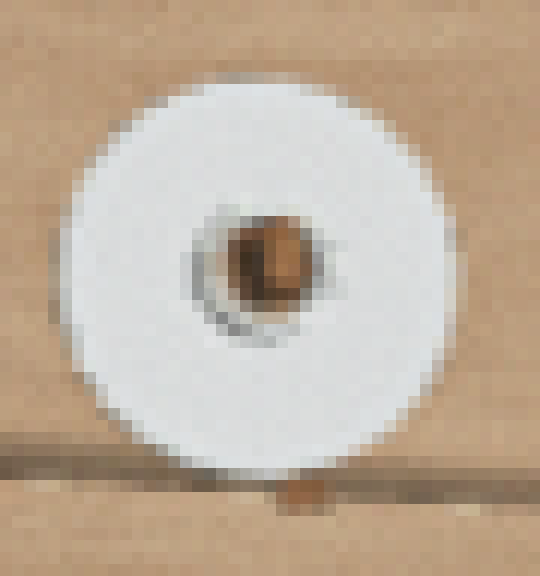

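View pics/lz_side.png

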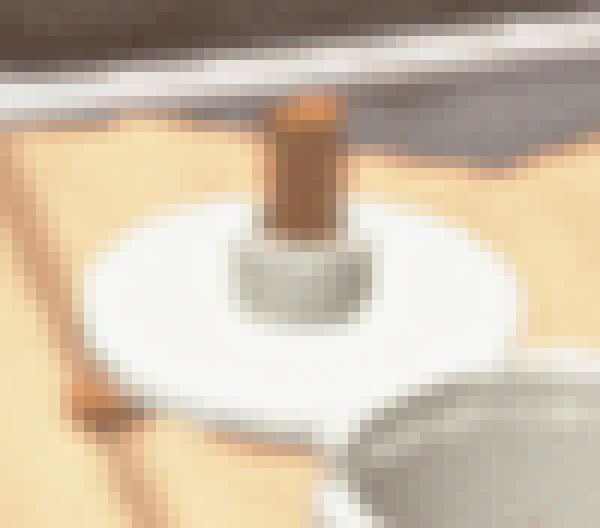

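```bash
python3 - <<'E'
from h import *
I={n:np.load(f"pics/{n}0.npz") for n in P}
print("stem top",cast("top",(362.8,220.4),.072),cast("side",(325,216.9),.072))
# cover disc: white contour, top plane of disc z=.021 (edge)
def lsq(Y):
    A=np.c_[2*Y[:,:2],np.ones(len(Y))];s=np.linalg.lstsq(A,(Y[:,:2]**2).sum(1),rcond=None)[0];return s[:2],np.sqrt(s[2]+s[:2]@s[:2])
for n,seed,th in(("top",(361,232),190),("side",(305,234),235)):
    im=I[n]["im"];hsv=cv2.cvtColor(im,cv2.COLOR_RGB2HSV)
    m=((hsv[...,1]<40)&(hsv[...,2]>170)).astype(np.uint8)
    k,l=cv2.connectedComponents(m);b=(l==l[seed[1],seed[0]]).astype(np.uint8)
    h=cv2.convexHull(max(cv2.findContours(b,0,2)[0],key=cv2.contourArea))
    print(n,cv2.boundingRect(h),"cover",lsq(cast(n,h[:,0],.021)))
# refined pot in side: gray rim/bright ring
X=cloud("side",I["side"]["d"])
v,u=np.nonzero((np.abs(X[...,2]-.08)<.006)&(np.hypot(X[...,0]-.5185,X[...,1]+.408)<.054))
Y=cast("side",np.c_[u,v],.08)[:,:2]
C=np.array([.518,-.41])
# inliers annulus mean radius 45
from scipy.optimize import least_squares
f=least_squares(lambda c:np.hypot(*(Y-c).T)-.045,C,loss="soft_l1",f_scale=.001);print("side pot",f.x,len(Y))
X=cloud("top",I["top"]["d"]);v,u=np.nonzero((np.abs(X[...,2]-.08)<.006)&(np.hypot(X[...,0]-.5185,X[...,1]+.408)<.054))
Y=cast("top",np.c_[u,v],.08)[:,:2]
g=least_squares(lambda c:np.hypot(*(Y-c).T)-.045,C,loss="soft_l1",f_scale=.001);print("top pot",g.x,len(Y))
for n,c in(("top",g.x),("side",f.x)):
    D=I[n]["d"];X=cloud(n,D)[...,2]
    for z in (.08,):
      o=[]
      for a in range(135,196,3):
        t=np.radians(a);q=proj(n,[c[0]+.045*np.cos(t),c[1]+.045*np.sin(t),z])[0].round().astype(int)
        o.append((a,int(X[q[1],q[0]]*1000),int(I[n]["im"][q[1],q[0]].mean())))
      print(n,o)
E
```

```text
stem top [[ 0.52294233 -0.22768308  0.072     ]] [[ 0.52003605 -0.23392781  0.072     ]]
top (345, 206, 33, 34) cover (array([ 0.52215247, -0.22899046]), np.float64(0.0506365569453123))
side (0, 0, 640, 400) cover (array([6.58560095, 7.74323701]), np.float64(10.484736712971005))
side pot [ 0.51780354 -0.4129768 ] 255
top pot [ 0.51907285 -0.40541286] 221
top [(135, 80, 201), (138, 83, 128), (141, 81, 183), (144, 77, 188), (147, 77, 188), (150, 68, 186), (153, 68, 212), (156, 68, 212), (159, 71, 212), (162, 67, 217), (165, 67, 211), (168, 67, 207), (171, 68, 210), (174, 77, 160), (177, 78, 123), (180, 81, 185), (183, 80, 214), (186, 80, 214), (189, 80, 197), (192, 84, 222), (195, 81, 227)]
side [(135, 78, 224), (138, 78, 224), (141, 79, 240), (144, 78, 226), (147, 79, 229), (150, 75, 202), (153, 75, 202), (156, 74, 192), (159, 74, 192), (162, 69, 199), (165, 69, 199), (168, 67, 222), (171, 67, 222), (174, 80, 238), (177, 80, 238), (180, 77, 242), (183, 77, 242), (186, 79, 238), (189, 79, 241), (192, 78, 237), (195, 79, 240)]
```

```bash
python3 - <<'E'
from h import *
for n,uv,uvs,z in(("top",(365,240.5),(362.8,220.4),.009),("top",(365,241),(362.8,220.4),.006),("side",(307.4,241.25),(325,216.9),.0085)):
    t=cast(n,uv,z)[0];s=cast(n,uvs,.072)[0];d=s-t;print(n,t,np.hypot(*d[:2]),np.degrees(np.arctan2(d[1],d[0])))
t=cast("top",(365,240.5),.009)[0];d=np.array([.52215,-.22899])-t[:2];print(np.hypot(*d),np.degrees(np.arctan2(d[1],d[0])))
I=np.load("pics/top0.npz")
h=cv2.cvtColor(I["im"],cv2.COLOR_RGB2HSV);X=cloud("top",I["d"])
for lab,(x,y) in(("glass",(352,165)),("spice",(384,175)),("timer",(409,179))):print(lab,cast("top",(x,y),.07))
# candidates for reachable grasp yaw
from rig import *
s=sense();print(s["tcp_rot"].round(2))
import itertools
def R(yaw,sg):  # tool x down, z along lid y
    z=sg*np.array([-np.sin(yaw),np.cos(yaw),0]);x=np.array([0,0,-1.]);return np.c_[x,np.cross(z,x),z]
for sg in(1,-1):
  for nm,p,yw in(("pick",(.5222,-.229,.26),15),("place",(.5187,-.4065,.26),-19)):
    q=inverse_kinematics(np.array(p),R(np.radians(yw),sg));print(sg,nm,None if q is None else q.round(2))
E
```

```text
top [ 0.46847701 -0.24248789  0.009     ] 0.05644159151157289 15.206767003237202
top [ 0.46713416 -0.24289944  0.006     ] 0.05784539236802554 15.251247360839269
side [ 0.46762675 -0.24431992  0.0085    ] 0.053429681448287275 11.215560958184424
0.05534422539411657 14.11623216335064
glass [[ 0.68929195 -0.19708779  0.07      ]]
spice [[ 0.66009131 -0.29263749  0.07      ]]
timer [[ 0.649014   -0.36726082  0.07      ]]
[[-0.    0.96  0.28]
 [ 0.    0.28 -0.96]
 [-1.   -0.   -0.  ]]
1 pick [ 0.97  0.41 -0.82  1.75  0.33  1.13  1.87]
1 place [ 1.05  0.52 -0.66  1.54  0.33  1.19  1.57]
-1 pick [ 0.58  0.31 -0.3   1.77  0.1   1.07 -1.07]
-1 place [ 0.63  0.44 -0.04  1.57  0.02  1.13 -1.32]
```

Stem axis is about (.522,-.229) and lid yaw about 14°. Pot axis is about (.519,-.4065) and its yaw about -19°, with the two views agreeing on that yaw. The sizes check out: tab at 55 mm, rim radius 48 mm, notch about 19 mm wide. Next I go to a hover and compare the gripper with the cameras.

```bash
cat >> h.py <<'E'
def R(deg,sg=-1):
    y=np.radians(deg);z=sg*np.array([-np.sin(y),np.cos(y),0]);x=np.array([0,0,-1.]);return np.c_[x,np.cross(z,x),z]
def shot(tag):
    o={}
    for n in P:
        im,d=camera(n);np.savez(f"pics/{n}{tag}.npz",im=im,d=d);o[n]=(im,d)
    return o
def crop(n,im,box,f,name):
    x0,y0,x1,y1=box;cv2.imwrite(f"pics/{name}.png",cv2.resize(im[y0:y1,x0:x1],None,fx=f,fy=f,interpolation=0)[:,:,::-1])
E
python3 - <<'E'
from h import *
command_gripper(.05,60)
movep(np.array([.522,-.229,.14]),R(14))
o=shot("1");s=sense();print(s["time_s"],s["position"],s["finger_gap"])
crop("side",o["side"][0],(270,130,390,270),4,"s1");crop("top",o["top"][0],(300,150,460,270),5,"t1")
E
```

```text
2.6083 [ 0.52175771 -0.23032852  0.14014989] 0.04991586733940694
```

View pics/s1.png

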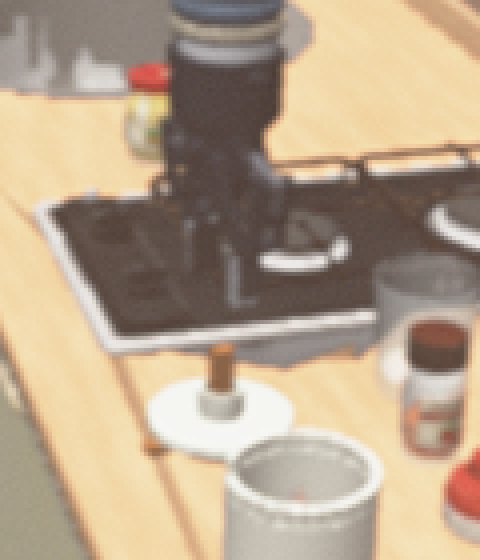

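View pics/t1.png

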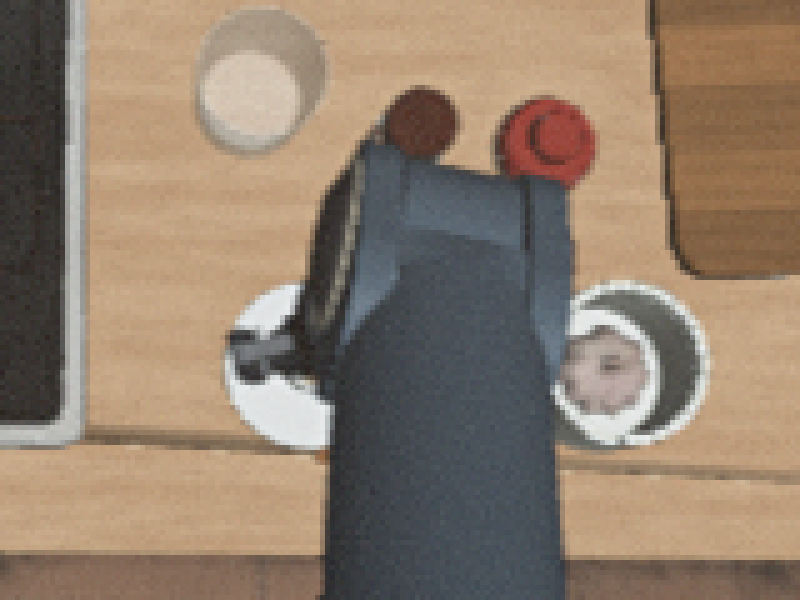

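Side crop: the jaws are above the stem, with the near fingertip at about px (330,206) and the far one at about (318,196). The top view is mostly blocked by the arm. I'll compare this with the projection.

```bash
python3 - <<'E'
from h import *
s=sense();print(s["time_s"],s["position"])
p=s["position"];z=s["tcp_rot"][:,2]
for zz in(.115,.119):
  for k in(-.03,-.025,.025,.03):
    q=p+k*z;q[2]=zz;print(zz,k,proj("side",q))
I=np.load("pics/side1.npz")["im"];cv2.imwrite("pics/s1b.png",(255*np.clip(cv2.resize(I[165:225,295:350],None,fx=10,fy=10,interpolation=0)/140.,0,1)).astype(np.uint8)[:,:,::-1])
E
```

```text
2.6083 [ 0.52175771 -0.23032852  0.14014989]
0.115 -0.03 [[320.01678825 198.00987493]]
0.115 -0.025 [[320.9232651  198.69480074]]
0.115 0.025 [[330.29155737 205.77339872]]
0.115 0.03 [[331.25985107 206.50503279]]
0.119 -0.03 [[320.03859443 196.69983183]]
0.119 -0.025 [[320.94631533 197.3817739 ]]
0.119 0.025 [[330.32787223 204.42984164]]
0.119 0.03 [[331.29757933 205.15835199]]
```

View pics/s1b.png

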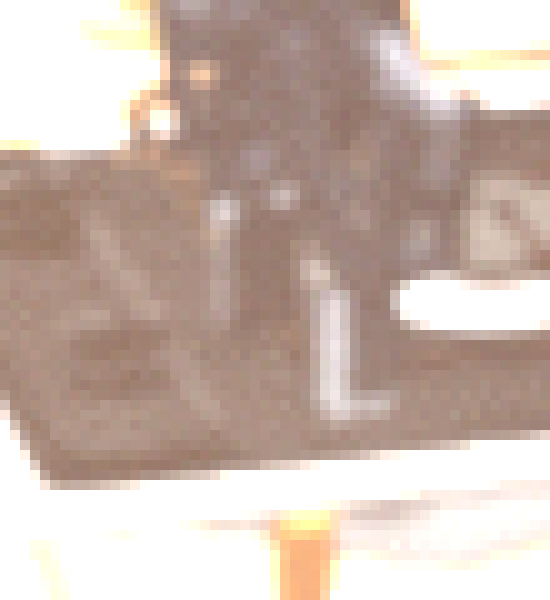

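The near finger is seen at (330.5,206) against a predicted (330.8,206), so the arm and side camera agree. Descending and gripping.

```bash
python3 - <<'E'
from h import *
print(move_l(np.array([.522,-.229,.0715]),R(14),feed=.12,until_force=8))
s=sense();print(s["time_s"],s["position"],s["wrist_force"])
command_gripper(0.0,60)
s=sense();print(s["time_s"],s["position"],s["wrist_force"],s["finger_gap"])
p=s["position"].copy();p[2]+=.02
move_l(p,feed=.08);s=sense();print(s["time_s"],s["position"],s["wrist_force"],s["ft_torque"],s["finger_gap"])
o=shot("2");crop("side",o["side"][0],(280,170,380,280),5,"s2")
E
```

```text
False
3.325 [ 0.52244794 -0.22916811  0.07188481] [-0.27753022  0.0286706   0.6296091 ]
3.7667 [ 0.52248814 -0.2293869   0.0721594 ] [-0.50011679 -0.36903431  3.30086195] 0.008978597254511271
4.175 [ 0.52265761 -0.22940758  0.09272311] [-0.22212433  0.09627743 -3.1369815 ] [-0.00894039  0.01579393  0.07596511] 0.008671929033566745
```

View pics/s2.png

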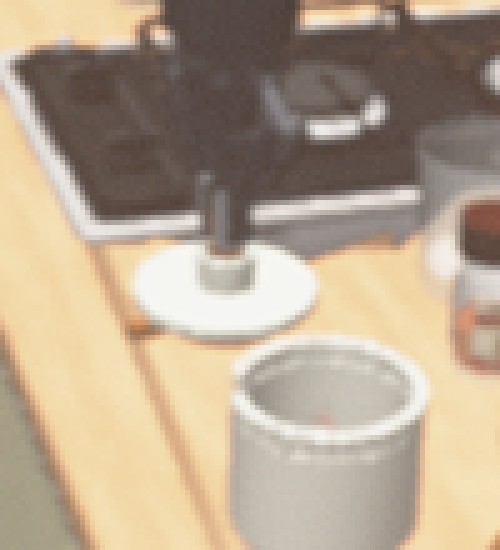

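Lifted: force changed by about 3 N and the gap is 8.7 mm. The tab is still level at the cover's left edge. Now raise, turn and hover over the pot.

```bash
python3 - <<'E'
from h import *
p=sense()["position"].copy();p[2]=.187
move_l(p,feed=.12)
move_l(np.array([.5187,-.4068,.187]),R(-19.5),feed=.12)
sleep(.3)
o=shot("3");s=sense();print(s["time_s"],s["position"],s["wrist_force"],s["finger_gap"])
crop("side",o["side"][0],(280,150,400,290),4,"s3");crop("top",o["top"][0],(360,160,480,270),6,"t3")
E
```

```text
7.25 [ 0.51869989 -0.40672398  0.18705627] [-0.25609215 -0.57525074 -3.58378501] 0.008465596585535215
```

View pics/s3.png

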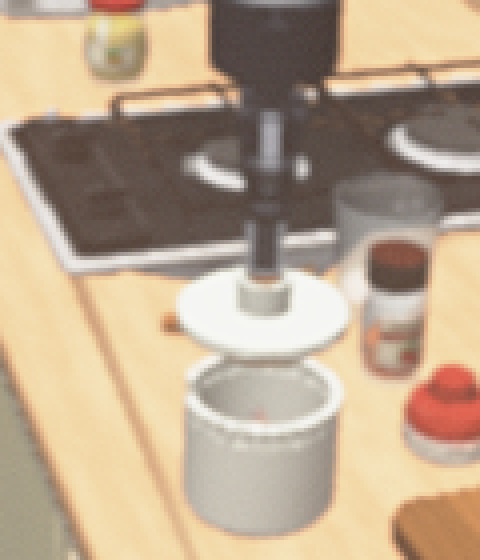

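View pics/t3.png

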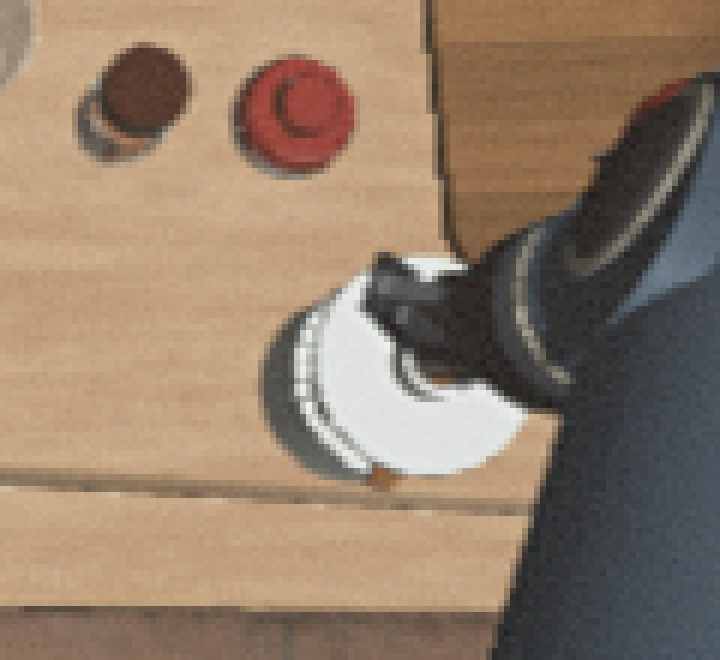

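The lid hangs level over the pot, with the tab at side px (322,230) and top px (424,239). I'll fit the cover disc and tab against the commanded pose to get the camera bias and apply it to the pot.

```bash
python3 - <<'E'
from h import *
from scipy.optimize import least_squares
p=np.array([.5187,-.40672]);dz=.18706-.0722
for n,seed in(("top",(428,234)),("side",(332,229))):
    im=np.load(f"pics/{n}3.npz")["im"];hsv=cv2.cvtColor(im,cv2.COLOR_RGB2HSV)
    g=im.min(2)
    X=cloud(n,np.load(f"pics/{n}3.npz")["d"]);
    m=((g>(185 if n=="top" else 215))&(X[...,2]>.12)&(X[...,2]<.15)&(hsv[...,1]<45)).astype(np.uint8)
    k,l=cv2.connectedComponents(m);b=(l==l[seed[1],seed[0]]).astype(np.uint8)
    c=max(cv2.findContours(b,0,1)[0],key=cv2.contourArea)
    h=cv2.convexHull(c)
    h=h[:,0].astype(float)
    Y=cast(n,h,.021+dz)[:,:2]
    f=least_squares(lambda c:np.hypot(*(Y-c[:2]).T)-.0505,p,loss="soft_l1",f_scale=.001)
    print(n,b.sum(),"cover",f.x,"res",np.abs(f.fun).max(),"bias vs tcp",f.x-p)
    mo=((hsv[...,1]>110)&(hsv[...,0]<16)&(hsv[...,2]>60)).astype(np.uint8)
    x0,y0=(415,232) if n=="top" else(314,222)
    sub=mo[y0:y0+14,x0:x0+14];v,u=np.nonzero(sub);uv=np.array([u.mean()+x0,v.mean()+y0])
    t=cast(n,uv,.009+dz)[0,:2];print(" tab",uv,len(u),t,"from tcp",np.hypot(*(t-p)),np.degrees(np.arctan2(*(p-t)[::-1])), "from cover",np.hypot(*(t-f.x)),np.degrees(np.arctan2(*(f.x-t)[::-1])))
    a=cv2.resize(im[200:260,300:350] if n=="side" else im[195:250,400:460],None,fx=10,fy=10,interpolation=0);cv2.imwrite(f"pics/{n}3z.png",a[:,:,::-1])
E
```

```text
top 501 cover [ 0.51875568 -0.40565421] res 0.0030747003894332214 bias vs tcp [5.56796542e-05 1.06579451e-03]
 tab [423.5 239.5] 10 [ 0.4662347  -0.38831792] from tcp 0.0555989635194211 -19.32819649876204 from cover 0.055308232595085056 -18.26717889041639
side 536 cover [ 0.51648696 -0.41032166] res 0.001363182379022422 bias vs tcp [-0.00221304 -0.00360166]
 tab [322.08333333 230.16666667] 12 [ 0.46442445 -0.39230937] from tcp 0.05615605122530731 -14.869460236822883 from cover 0.05509036111404559 -19.08430488468076
```

View pics/side3z.png

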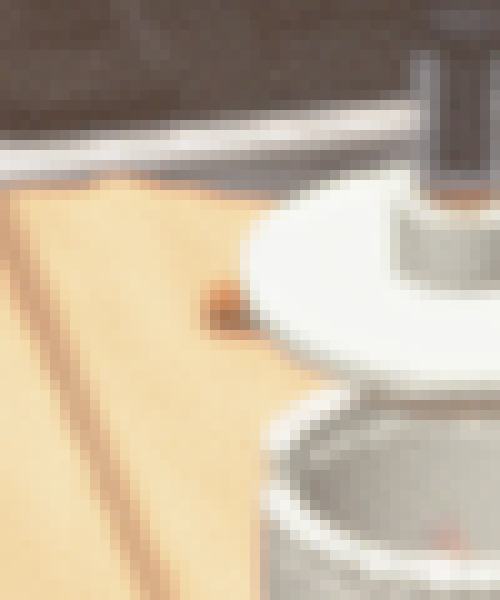

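View pics/top3z.png

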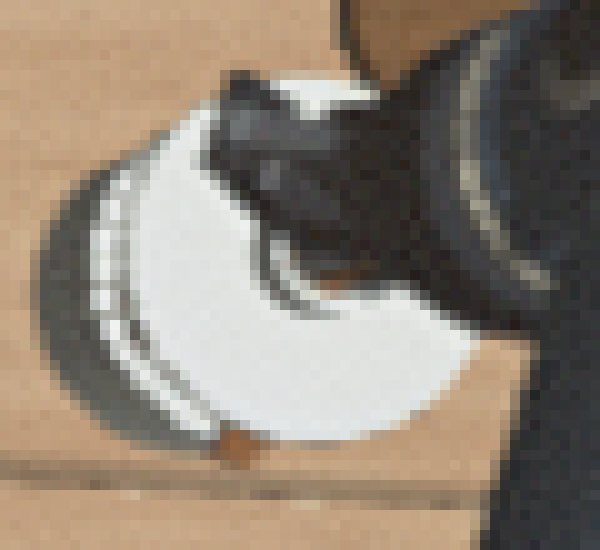

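Top view puts the lid within 0.5 mm of the pot, and the side view says (+1.3,-2.7) mm. Both put the tab yaw at -18° to -19°, against the notch's -19°. I'll split the difference and lower under a force guard.

```bash
python3 - <<'E'
from h import *
x,y=.5193,-.4074
move_l(np.array([x,y,.165]),R(-19.3),feed=.08)
r=move_l(np.array([x,y,.1390]),feed=.03,until_force=6)
s=sense();print(r,s["time_s"],s["position"],s["wrist_force"],s["ft_torque"],s["finger_gap"])
o=shot("4");crop("side",o["side"][0],(290,160,390,290),5,"s4");crop("top",o["top"][0],(380,180,480,270),7,"t4")
E
```

```text
True 8.3917 [ 0.51895342 -0.40736659  0.14214952] [-0.50838926 -0.63226801  4.3940942 ] [ 0.05529883 -0.04907223 -0.03458068] 0.008877453326241284
```

View pics/s4.png

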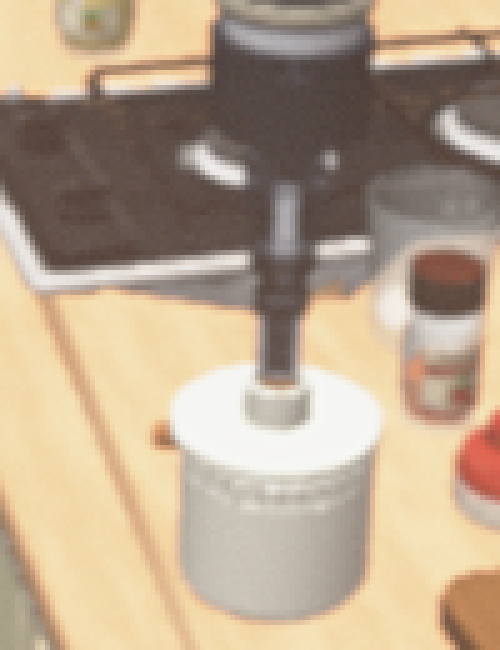

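View pics/t4.png

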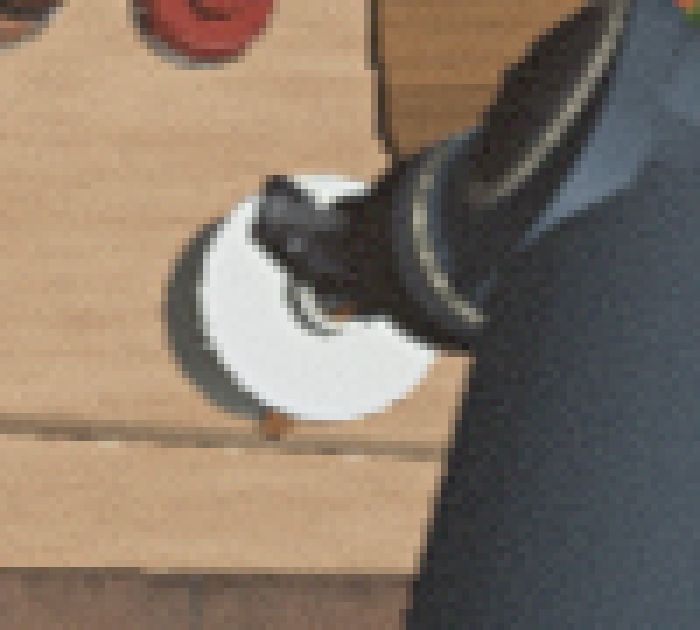

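Contact came at TCP z=.1421, which matches full home (.0722+.070=.1422). The tab sits in the rim at side px (323,247), and the cover is level and concentric with the pot. Letting go, then checking.

```bash
python3 - <<'E'
from h import *
command_gripper(.055,40)
s=sense();print(s["time_s"],s["position"],s["wrist_force"],s["finger_gap"])
p=s["position"].copy();p[:2]=.5191,-.4072;p[2]=.165
move_l(p,R(-19.3),feed=.1)
o=shot("5");crop("side",o["side"][0],(290,160,390,290),5,"s5");crop("top",o["top"][0],(380,180,480,270),7,"t5")
X=cloud("side",o["side"][1]);m=(np.hypot(X[...,0]-.5175,X[...,1]+.411)<.047)&(X[...,2]>.085)&(X[...,2]<.1)&(np.hypot(X[...,0]-.5175,X[...,1]+.411)>.022)
A=np.c_[X[m][:,:2]-[.5175,-.411],np.ones(m.sum())];c=np.linalg.lstsq(A,X[m][:,2],rcond=None)[0];print("disc plane slope deg",np.degrees(c[:2]),"z",c[2],m.sum())
E
```

```text
9.0 [ 0.51787658 -0.40654117  0.14040479] [-0.24384673  0.61458679 -0.55161506] 0.05493099622453431
disc plane slope deg [0.14409603 0.85899874] z 0.09024971848859126 435
```

View pics/s5.png

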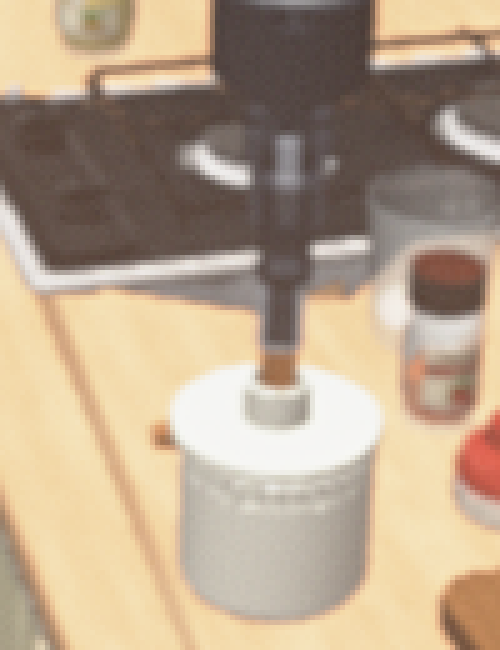

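View pics/t5.png

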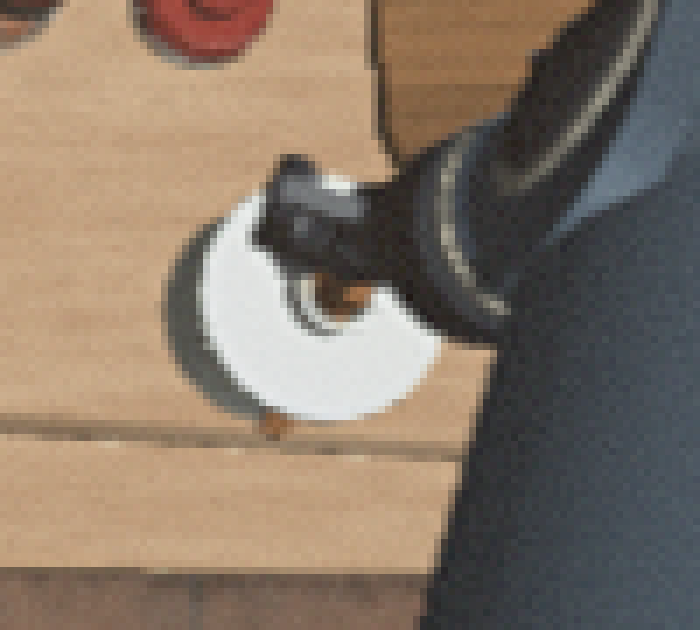

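It is still level: disc plane tilt is under 1° and its height is .090, against .091 expected. The tab hasn't moved. I'll fit the cover centre with the same method as before and then take the neck.

```bash
cat >> h.py <<'E'
from scipy.optimize import least_squares
def fitcover(n,im,d,ztop,p):
    hsv=cv2.cvtColor(im,cv2.COLOR_RGB2HSV);X=cloud(n,d);g=im.min(2)
    m=((g>(185 if n=="top" else 215))&(abs(X[...,2]-ztop)<.015)&(hsv[...,1]<45)&(np.hypot(X[...,0]-p[0],X[...,1]-p[1])<.065)).astype(np.uint8)
    c=max(cv2.findContours(m,0,1)[0],key=cv2.contourArea);h=cv2.convexHull(c)[:,0].astype(float);Y=cast(n,h,ztop)[:,:2]
    f=least_squares(lambda c:np.hypot(*(Y-c[:2]).T)-.0505,p,loss="soft_l1",f_scale=.001);return f.x,np.abs(f.fun).max()
E
python3 - <<'E'
from h import *
for t,z in(("3",.1358),("4",.091),("5",.091)):
  for n in P:
    a=np.load(f"pics/{n}{t}.npz");print(t,n,fitcover(n,a["im"],a["d"],z,np.array([.519,-.407])))
E
```

```text
3 top (array([ 0.51875928, -0.40567153]), np.float64(0.00307202093281677))
3 side (array([ 0.51652335, -0.4102189 ]), np.float64(0.0013573106844439464))
4 top (array([ 0.51913755, -0.40725506]), np.float64(0.0024223011929835753))
4 side (array([ 0.51666511, -0.41046649]), np.float64(0.0012452548963379634))
5 top (array([ 0.51931576, -0.40699515]), np.float64(0.024394121096348097))
5 side (array([ 0.51659613, -0.4103916 ]), np.float64(0.0012784198682600709))
```

The cover is still at about (.519,-.4072) in the arm frame, directly below the tool. Descending and gripping the neck.

```bash
python3 - <<'E'
from h import *
r=move_l(np.array([.519,-.4072,.118]),R(-19.3),feed=.08,until_force=6)
s=sense();print(r,s["time_s"],s["position"],s["wrist_force"])
command_gripper(.02,35)
s=sense();print(s["time_s"],s["position"],s["wrist_force"],s["ft_torque"],s["finger_gap"])
o=shot("6");crop("side",o["side"][0],(290,160,390,290),5,"s6")
E
```

```text
False 10.2333 [ 0.51922203 -0.40730147  0.11804918] [ 0.38561112 -0.26471578 -0.12953247]
10.5583 [ 0.51955255 -0.40748902  0.11899508] [0.08483091 0.4673073  3.57285408] [ 0.09544689  0.00137573 -0.00317865] 0.032387743916292934
```

View pics/s6.png

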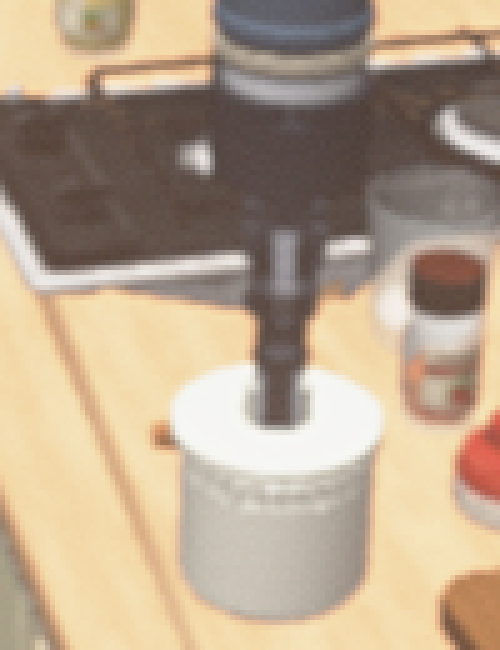

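Gripped at 32.4 mm; the stem earlier read 1 mm under its true size too, so this fits the 34 mm neck. Lifting in two steps.

```bash
python3 - <<'E'
from h import *
p=sense()["position"].copy();z0=p[2]
for dz in(.012,):
    p[2]=z0+dz;move_l(p,feed=.04);s=sense();print(s["time_s"],s["position"],s["wrist_force"],s["ft_torque"],s["finger_gap"])
o=shot("7");crop("side",o["side"][0],(290,160,390,290),5,"s7")
E
```

```text
11.1333 [ 0.51945597 -0.40739048  0.13093645] [-0.54798113 -0.37009602 -0.72565615] [ 0.04957634  0.0415311  -0.00397679] 0.03253980908656191
```

View pics/s7.png

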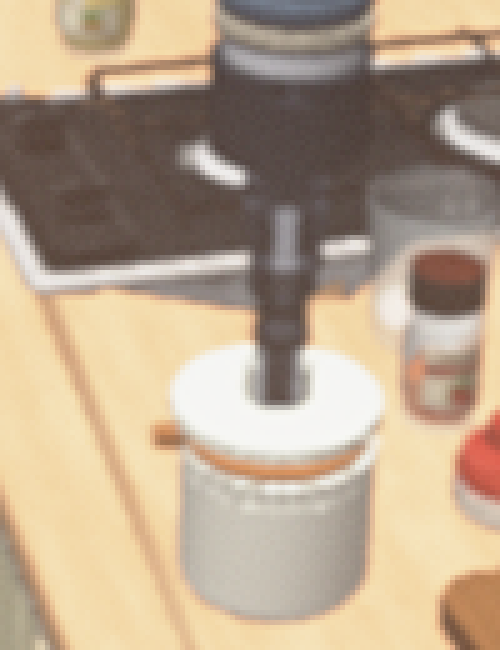

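The cover is rising alone: the wooden flange stays on the rim, the tab hasn't moved, and there is no drag (about -0.7 N). Carrying on straight up.

```bash
python3 - <<'E'
from h import *
p=sense()["position"].copy();p[:2]=.5194,-.4074;p[2]=.215
move_l(p,feed=.06);sleep(.5);s=sense();print(s["time_s"],s["position"],s["wrist_force"],s["ft_torque"],s["finger_gap"])
o=shot("8");crop("side",o["side"][0],(280,130,420,290),4,"s8");crop("top",o["top"][0],(340,150,470,260),6,"t8")
X=cloud("side",o["side"][1]);zt=.215-.119+.091
r=np.hypot(X[...,0]-.5175,X[...,1]+.411)
for nm,z,a,b in(("cover",zt,.022,.047),("flange",.086,.02,.045)):
    m=(r<b)&(r>a)&(abs(X[...,2]-z)<.007);A=np.c_[X[m][:,:2]-[.5175,-.411],np.ones(m.sum())];c=np.linalg.lstsq(A,X[m][:,2],rcond=None)[0];print(nm,"slope deg",np.degrees(c[:2]),"z",c[2],"exp",z,m.sum())
E
```

```text
13.2833 [ 0.51939919 -0.40741083  0.2149925 ] [-0.55147131  0.21167398 -1.76708622] [-0.0418555  -0.02624461 -0.02071008] 0.032110988552045895
cover slope deg [0.32031179 0.73224976] z 0.18605431831174718 exp 0.187 413
flange slope deg [0.44679625 1.33815711] z 0.0851509139131993 exp 0.086 467
```

View pics/s8.png

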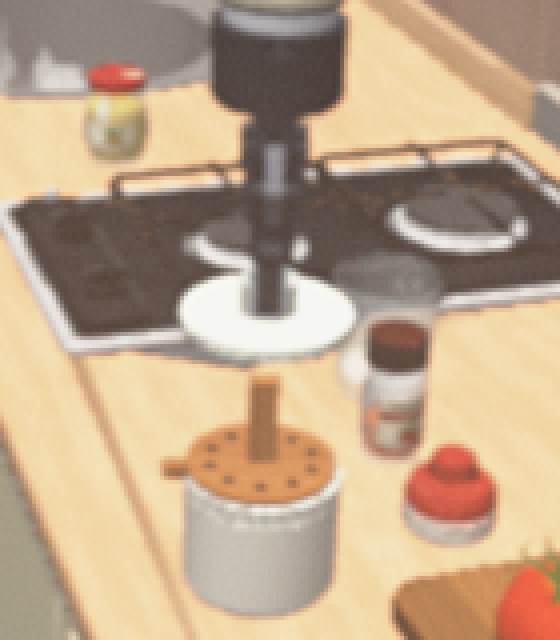

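View pics/t8.png

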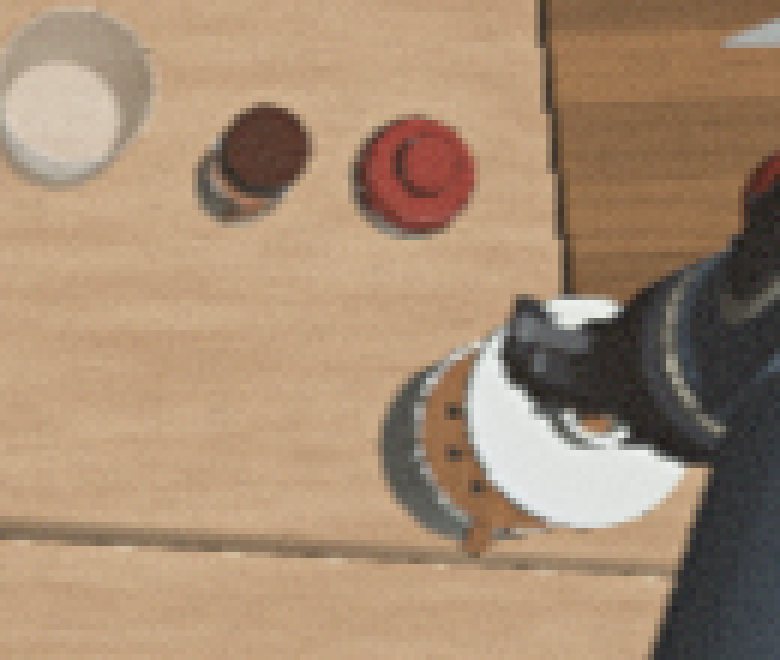

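The cover is held level at about 96 mm of lift, clear of the stem top at side px (346,224). The wooden lid sits level at .085 (.086 expected) with its tab in the notch, and the pot and bystanders haven't moved. Handing in.

```bash
python3 -c "
from rig import *
finish_job();print(sense()['time_s'])"
```

```text
the job is handed in; nothing more can be done
the job is handed in; nothing more can be done
```

The job was handed in at about 13.3 s, well under the 42 s limit. I carried the lid set to the pot by the stem, turned it about 33° and lowered it until contact came at TCP z = 0.142, which is the fully home height. Then I let go of the stem, took the cover by its neck and lifted it straight up about 96 mm. It takes 56 mm to clear the stem.

**Last checks**
- **Inner lid:** it stayed seated with its tab in the notch. The flange top measured 85 mm against 86 mm expected, with an apparent tilt of about 1.3°.
- **Cover:** the held cover was level to about 0.8°. The fitted tilt of cover and lid leans the same way, so part of it is probably camera error.
- **Pot and bystanders:** they look unmoved in the final pictures; I did not measure their positions again.
- **Forces:** readings at the wrist stayed under 5 N.

**Disagreement:** the two cameras differed by up to about 7 mm in y for the same points, more than the stated 2 mm. I got round it by comparing lid and pot in the same view, where much of the error cancels, and by checking against the arm's own position.

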